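# Ring for the inspector and hold up the pot lid

## Task

Push the plunger of the bench bell right down to its stop to call the inspector. Then lift the copper pot lid with the arched handle off its wooden block to at least 100 mm above it, keeping it level all the way, and finish while still holding it there, level and still, for the inspection. Leave the knobbed lid and the other things on the bench where they are.

Things in the scene. Friction and masses are not known exactly. Their poses are not given: they have to be found in the camera images.
- plunger_top (a point): top centre of the bell's steel plunger head, a flat button 26 mm across and 10 mm thick, 78 mm above the bench when up. It sits over a steel bell dome (84 mm across, top at 53 mm) on a round wooden foot 100 mm across, 12 mm thick, screwed to the bench. Its z axis points up
- plunger (a joint): travel of the bell plunger, m: 0 is up, 0.008 is fully down at its stop. A spring pushes it back up: 2 N at the top, 6 N at the stop
- lid_handle (a point): middle of the arched handle's top bar on the large copper pot lid (round, 180 mm across, flat underneath, rim 6 mm and centre 16 mm thick, about 0.4 kg). The handle is dark iron: a straight bar 90 mm long, 12 mm wide, 10 mm thick, on a leg at each end 74 mm apart, with 31 mm of free height between bar and lid. The point is the bar's centre, 52 mm above the lid's underside, directly over the lid's centre of mass. x axis along the bar, y across it, z up out of the lid
- block_a: sawn wooden block, 100 x 150 x 45 mm (x, y, z), fixed to the bench, on which the lid with the arched handle lies; origin at the centre of its underside
- knob_lid_center (a point): smaller copper lid (140 mm across) with a turned dark iron knob 30 mm across instead of a handle, 44 mm tall in all, lying on another block of the same size; the point is on its axis, 22 mm above its underside. A bystander
- tub_center (a point): white plastic tub with a blue lid, 102 mm across, 107 mm tall; the point is half-way up. A bystander
- hammer: hammer with a wooden handle, lying on the bench, handle towards -x of its own frame, length about 0.3 m; a bystander
- stake: small dark steel mushroom-shaped doming stake, 48 mm across, 49 mm tall, at the far side of the bench; origin at the centre of its underside. A bystander

How it is judged:
By the outcome, as a careful person would: the job done as asked, in the order asked, and still so for the second after the job is handed in, while the arm keeps its last pose, push and grip.
It also fails if it takes over 50 s, if anything falls off the work surface, if the arm or the gripper's body presses on something with over 40 N, if the wrist force passes 120 N, or if a joint passes its speed limit or range.

## Robot

A 7-joint arm with a two-finger parallel gripper is mounted at the origin on the work surface. World frame = base frame: x ahead of the robot, y to its left, z up, the work surface at z = 0. Lengths are in m, angles in rad, forces in N, time in s.
With the tool pointing down it reaches from about 0.4 to 0.75 m from the base axis. Payload 19.5 kg.
Tool frame: the origin (TCP) lies midway between the tips of the shut fingers; the grasp point (between the pads) lies 19 mm behind it; z points along the fingers, y is the line along which they close (so a half turn about z gives the same grasp; the last joint's range is limited). The gripper opens to 85 mm and grips with 20 to 120 N. Pads are 22 mm wide; open, the fingers measure 114 mm over their backs; the gripper's body (76 mm by 85 mm) begins 54 mm behind the grasp point. The pads swing forward as they close: fully open they stand 13 mm farther back than shut.
Start: joints at [1.224, 0.707, -0.028, 1.485, 0.022, 0.951, -0.075], TCP at [0.173, -0.548, 0.231] pointing down, gripper open.
Joint ranges: [-2.71, 2.71], [-0.32, 2.16], [-1.57, 1.52], [0, 2.45], [-1.46, 4.6], [0, 2.02], [-2.83, 2.83]. Speed limits (rad/s): [1.89, 1.89, 2.57, 2.57, 3.01, 3.01, 3.01].

## Interface

Orientations are given as a unit quaternion [x, y, z, w].
In Python, from station import env gives the robot as it stands.
- The arm moves only by the tool servo_tool, never from a script. Its argument "targets" is a list of rows, each a list of 3 entries, a list of its own where there are three numbers: the turn, a rotation vector about the tool's x, y, z in units of 30 degrees (1.0 is 30 degrees), then the shift along the tool's x, y, z in units of 400 mm (1.0 is 400 mm), then the closure, from 0 (fully open) to 1 (shut). In form: [[[wx, wy, wz], [dx, dy, dz], fingers], ...]. A call has 1 to 12 rows; each row is the pose to reach, as a shift and turn from the pose commanded when the call began, along the tool's axes at that moment; what a row does not reach only later rows make up. A row lasts 1/10 s, in which the tool goes at most 50 mm and 8.59 degrees, less where a joint would pass 70% of its speed; a pose out of reach is approached as far as the arm can. A call with a number of a shift or a turn outside -1 to 1 is refused whole. A call with a gripper value outside its range is refused whole. The fingers move at their own pace and stop on an object; "newtons" is the grip in N (left out, the last holds). Time passes only in rows, so rows that repeat a pose let the fingers close. It gives the time, the measured TCP pose, the force, the opening and the grip force at its end, in the units of the state.
- env.sense(): the state, without advancing time (a new reading comes with each control period).
- env.grab_frame(name): name is "scene" or "top"; returns the picture (400x640x3 uint8, red, green, blue); there is no depth.
- env.camera_model(name): a dict with "mtx" (3x3 intrinsics, pixels), "rvec" (rotation vector, rad) and "tvec" (3), from world to camera coordinates, as OpenCV has them. Camera axes: x right, y down, z forward; pixel columns grow to the right and rows downward; lengths in m; the calibration is good to about 2 mm. A picture is of the moment at which its call begins. camera_model takes no time and is no camera call.
- env.sign_off(): hands the job in; it is judged then, once.
The state is a dict: "time_s": time; "joint_pos": joint angles; "dq": joint speeds; "joint_torque": joint torques, N m; "eef_pos": TCP position; "eef_rot": TCP orientation; "force": force on the tool from outside, world axes, zero at the start; "ft_torque": the same for the moment, N m; "width": finger opening in m; "finger_force": force on a finger pad.
Only numpy, scipy, OpenCV 4.12 (cv2) and the standard library are available. Lean on these libraries where they do the work, as an engineer would, in place of code of your own. Each camera call takes 0.05 s, during which the arm holds its last target. There are 200 camera calls.

## Working session

There is one attempt and no reset: what is moved stays moved. The work goes in short steps, Python scripts to look and compute and a tool call to move; the robot and the scene stay as the last step left them, time stands still between calls to the robot, and variables do not carry over. Pictures are saved under pics/ and viewed, at most 10 in all, crops included, and the job is handed in when it is done.

Besides the shell and the picture viewer there is one more tool, called after "Emit:" as name(argument=value, ...) on one line, values as JSON. servo_tool: Moves the arm, as the interface text tells. Its arguments: {"type":"object","properties":{"targets":{"type":"array","items":{"type":"array"}},"newtons":{"type":"number"}},"required":["targets"]}

```bash
mkdir -p pics; cat > h.py <<'E'
import numpy as np, cv2
from scipy.spatial.transform import Rotation as R
from station import env
def ray(cam,uv,z):
    m=env.camera_model(cam);K=np.array(m["mtx"],float);Rm=cv2.Rodrigues(np.array(m["rvec"],float))[0];t=np.array(m["tvec"],float).ravel()
    d=Rm.T@np.linalg.inv(K)@np.array([uv[0],uv[1],1.]);c=-Rm.T@t
    return c+d*(z-c[2])/d[2]
def proj(cam,p):
    m=env.camera_model(cam);return cv2.projectPoints(np.array([p],float),np.array(m["rvec"],float),np.array(m["tvec"],float),np.array(m["mtx"],float),None)[0].ravel()
def snap(n,f):
    a=env.grab_frame(n);cv2.imwrite(f,a[:,:,::-1]);return a
E
python3 - <<'E'
from h import *
snap("scene","pics/s1.png");snap("top","pics/t1.png")
s=env.sense();print(s)
for c in("scene","top"):
    m=env.camera_model(c);print(c,m["mtx"],-cv2.Rodrigues(np.array(m["rvec"],float))[0].T@np.array(m["tvec"],float).ravel())
E
```

```text
{'time_s': 0.1, 'joint_pos': array([ 1.22429234,  0.7070091 , -0.02762107,  1.48491566,  0.02201248,
        0.95090791, -0.07548968]), 'dq': array([ 0.00047161, -0.00090081, -0.00101888, -0.00159207, -0.0015518 ,
        0.00081142,  0.00024743]), 'joint_torque': array([ 2.75436018e-03, -8.84297061e+01,  1.23795357e+00, -2.36462635e+01,
        1.73519942e-02,  4.97690868e-03,  7.97072829e-06]), 'eef_pos': array([ 0.17249476, -0.54828524,  0.23090098]), 'eef_rot': array([ 9.88407704e-01,  1.51822236e-01, -8.83246958e-05, -4.60193635e-04]), 'force': array([0.67445812, 0.51950143, 0.14819194]), 'ft_torque': array([-0.02644777, -0.05869867,  0.03363347]), 'finger_force': 0.0, 'width': 0.08553513877486664}
scene [[413.5553857    0.         310.08149745]
 [  0.         413.5553857  204.85604004]
 [  0.           0.           1.        ]] [ 1.65124044 -0.31745982  0.97817634]
top [[397.05370116   0.         317.48831569]
 [  0.         397.05370116 207.29956732]
 [  0.           0.           1.        ]] [0.32580616 0.01364665 1.62661908]
```

View pics/s1.png

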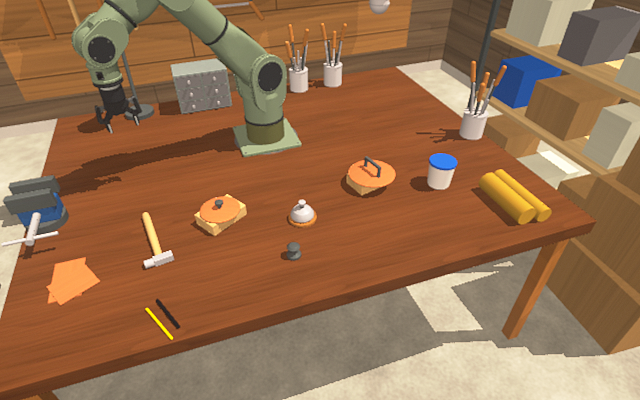

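View pics/t1.png

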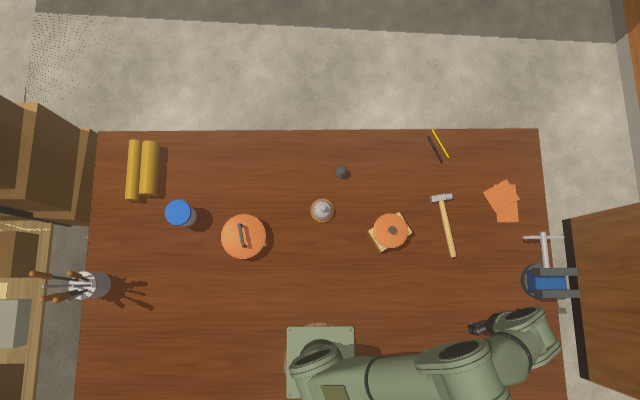

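The scene shot shows the arched lid at about (371,172), the bell at (302,212) and the knobbed lid at (221,208). In the top shot the arched lid is at (243,236) with its bar at about (242,236), the bell is at (321,210), and the tub at (178,212).

```bash
cat > m.py <<'E'
from h import *
a=cv2.imread("pics/t1.png");b=cv2.imread("pics/s1.png")
hsv=cv2.cvtColor(a,cv2.COLOR_BGR2HSV)
# lid rim in top view: bright orange
m=cv2.inRange(hsv,(5,120,170),(20,255,255));m[:, :205]=0;m[:,285:]=0;m[:205]=0;m[270:]=0
c=max(cv2.findContours(m,0,1)[0],key=cv2.contourArea);print("lid ell",cv2.fitEllipse(c),ray("top",cv2.fitEllipse(c)[0],.051))
# bar: dark pixels in the lid hull
h=np.zeros_like(m);cv2.drawContours(h,[cv2.convexHull(c)],-1,255,-1);h=cv2.erode(h,np.ones((9,9)))
d=((hsv[:,:,2]<90)&(h>0)).astype(np.uint8)
n,l,st,ce=cv2.connectedComponentsWithStats(d);k=1+st[1:,4].argmax();print(st[1:],ce[1:])
pts=np.argwhere(l==k)[:,::-1].astype(np.float32);r=cv2.minAreaRect(pts);print(r,ray("top",r[0],.102))
for name,im,(x,y),w in(("top",a,(243,236),30),("top",a,(321,210),20),("scene",b,(371,172),32),("scene",b,(302,212),20)):
    pass
A=cv2.resize(a[206:266,213:273],(400,400),interpolation=0);B=cv2.resize(a[190:230,301:341],(400,400),interpolation=0)
C=cv2.resize(b[150:190,351:391],(400,400),interpolation=0)if 0 else cv2.resize(b[145:195,346:396],(400,400),interpolation=0)
D=cv2.resize(b[190:230,282:322],(400,400),interpolation=0)
cv2.imwrite("pics/c1.png",cv2.resize(np.vstack([np.hstack([A,B]),np.hstack([C,D])]),(600,600),interpolation=3))
E
python3 m.py
```

```text
lid ell ((242.6866455078125, 235.99935913085938), (43.294395446777344, 44.54054641723633), 43.47798156738281) [0.48675943 0.30635976 0.051     ]
[[240 224   3   3   7]
 [241 230   1   1   1]
 [242 235   1   1   1]
 [243 240   1   1   1]
 [243 245   4   2   6]] [[241.         225.        ]
 [241.         230.        ]
 [242.         235.        ]
 [243.         240.        ]
 [244.5        245.66666667]]
((241.00001525878906, 225.00001525878906), (2.8284268379211426, 1.4142134189605713), 45.0) [0.52423467 0.3044568  0.102     ]
```

View pics/c1.png

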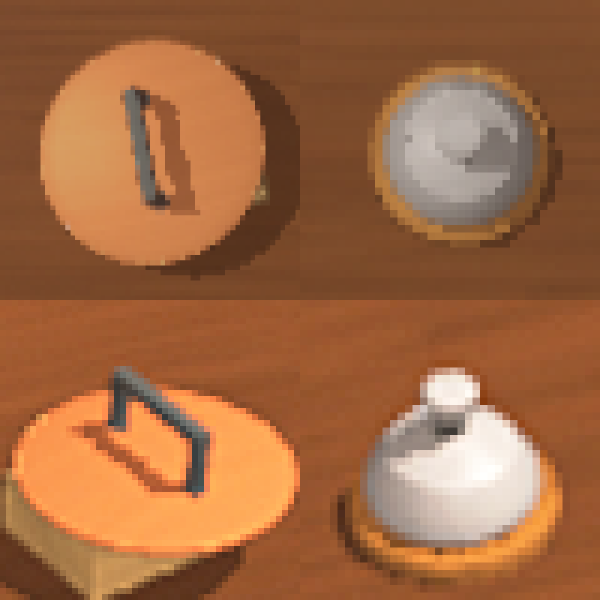

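The crops show the bar in the top view running from about (239.1,224.1) to (244.1,246.9). The plunger head is at about (321.6,207.5) in the top view and (301.5,200.5) in the scene view.

```bash
python3 - <<'E'
from h import *
e1,e2=ray("top",(239.1,224.1),.102),ray("top",(244.1,246.9),.102);print("bar",e1,e2,(e1+e2)/2,np.linalg.norm(e1-e2),np.degrees(np.arctan2(*(e1-e2)[1::-1])))
# scene: bar ends in crop C, 6px/pix, origin 346,145
f1,f2=ray("scene",(346+122/6-.5,145+71/6+.0),.102),ray("scene",(346+203/6-.5,145+134/6),.102);
print("bar scene",f1,f2,(f1+f2)/2,np.linalg.norm(f1-f2))
print("plunger top",ray("top",(321.6,207.5),.078),"scene",ray("scene",(301.5,200.3),.078))
a=cv2.cvtColor(cv2.imread("pics/t1.png"),cv2.COLOR_BGR2HSV)
m=cv2.inRange(a,(8,110,110),(25,255,255));m[:,:305]=0;m[:,338:]=0;m[:194]=0;m[228:]=0
p=np.vstack([c for c in cv2.findContours(m,0,1)[0] if len(c)>8]);e=cv2.fitEllipse(cv2.convexHull(p));print("foot",e,ray("top",e[0],.012))
b=cv2.imread("pics/s1.png");g=b[192:206,292:312].min(2);print(g)
s=env.sense();print(R.from_quat(s["eef_rot"]).as_matrix())
E
```

```text
bar [0.5277953 0.311891  0.102    ] [0.43965387 0.29044033 0.102     ] [0.48372459 0.30116567 0.102     ] 0.09071406708254594 13.677972205249553
bar scene [0.45136178 0.29142183 0.102     ] [0.53248387 0.30895865 0.102     ] [0.49192282 0.30019024 0.102     ] 0.08299597923815098
plunger top [ 0.59481854 -0.00812702  0.078     ] scene [ 0.59031844 -0.01141373  0.078     ]Traceback (most recent call last):
  File "<stdin>", line 9, in <module>
cv2.error: OpenCV(4.12.0) /io/opencv/modules/imgproc/src/shapedescr.cpp:361: error: (-201:Incorrect size of input array) There should be at least 5 points to fit the ellipse in function 'fitEllipseNoDirect'
```

```bash
cat >> h.py <<'E'
def go(p,yaw=None,s=None):
    s=s or env.sense();Q=R.from_quat(s["eef_rot"])
    d=Q.inv().apply(np.array(p)-s["eef_pos"])/.4
    yaw=np.degrees(np.arctan2(*Q.as_matrix()[1::-1,0])) if yaw is None else yaw
    G=R.from_euler("z",yaw,degrees=True)*R.from_euler("x",180,degrees=True)
    print("t",round(s["time_s"],2),"pos",s["eef_pos"].round(4),"yaw",round(float(np.degrees(np.arctan2(*Q.as_matrix()[1::-1,0]))),2),"F",s["force"].round(1),"w",round(s["width"],4),"| turn",((Q.inv()*G).as_rotvec(degrees=True)/30).round(3),"shift",d.round(3))
E
python3 - <<'E'
from h import *
go((.38,-.28,.20));go((.593,-.010,.12))
E
```

```text
t 0.1 pos [ 0.1725 -0.5483  0.2309] yaw 17.47 F [0.7 0.5 0.1] w 0.0855 | turn [-0.002  0.    -0.   ] shift [ 0.696 -0.484  0.078]
t 0.1 pos [ 0.1725 -0.5483  0.2309] yaw 17.47 F [0.7 0.5 0.1] w 0.0855 | turn [-0.002  0.    -0.   ] shift [ 1.407 -0.968  0.278]
```

Emit:
servo_tool(targets=[[[0,0,0],[0.7,-0.485,0.08],1],[[0,0,0],[0.7,-0.485,0.08],1],[[0,0,0],[0.7,-0.485,0.08],1],[[0,0,0],[0.7,-0.485,0.08],1],[[0,0,0],[0.7,-0.485,0.08],1],[[0,0,0],[0.7,-0.485,0.08],1],[[0,0,0],[0.7,-0.485,0.08],1],[[0,0,0],[0.7,-0.485,0.08],1]])

```text
time_s: 0.9
eef_pos: [0.3845, -0.2747, 0.1987]
eef_rot: [0.988, 0.156, 0.0, -0.001]
force: [-1.0, -0.7, -0.1]
width: 0.0004
finger_force: 0.0
```

Emit:
servo_tool(targets=[[[0,0,0],[0.705,-0.485,0.19],1],[[0,0,0],[0.705,-0.485,0.19],1],[[0,0,0],[0.705,-0.485,0.19],1],[[0,0,0],[0.705,-0.485,0.19],1],[[0,0,0],[0.705,-0.485,0.19],1],[[0,0,0],[0.705,-0.485,0.19],1],[[0,0,0],[0.705,-0.485,0.19],1],[[0,0,0],[0.705,-0.485,0.19],1],[[0,0,0],[0.705,-0.485,0.19],1],[[0,0,0],[0.705,-0.485,0.19],1]])

```text
time_s: 1.9
eef_pos: [0.5918, -0.0111, 0.1234]
eef_rot: [0.989, 0.151, -0.0, 0.0]
force: [-0.3, 0.4, 0.6]
width: -0.0002
finger_force: 0.0
```

```bash
python3 - <<'E'
from h import *
go((.593,-.010,.09));print(env.sense()["joint_pos"].round(2))
a=snap("scene","pics/s2.png");b=snap("top","pics/t2.png")
A=cv2.resize(a[130:230,252:352],(400,400),interpolation=2);B=cv2.resize(b[160:260,271:371],(400,400),interpolation=2)
cv2.imwrite("pics/c2.png",np.hstack([A,B])[:,:,::-1])
E
```

```text
t 1.9 pos [ 0.5918 -0.0111  0.1234] yaw 17.39 F [-0.3  0.4  0.6] w -0.0002 | turn [0.001 0.001 0.   ] shift [ 0.004 -0.002  0.084]
[-0.09  0.88  0.12  1.55 -0.13  0.73 -1.18]
```

View pics/c2.png

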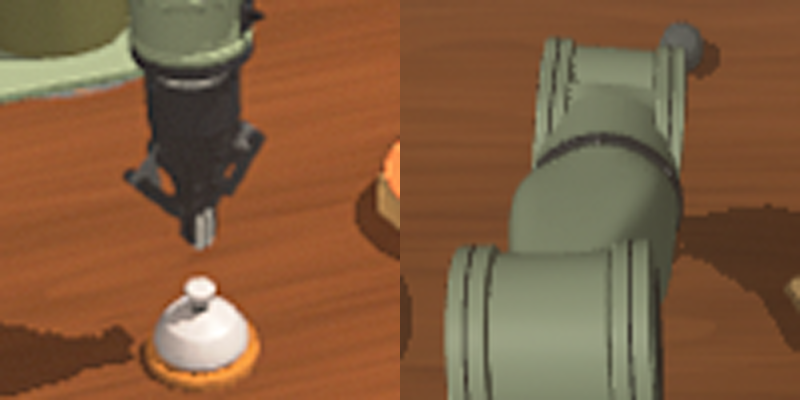

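The fingertips sit directly over the plunger head (head at about (200,285) in the crop). I'll press it in small steps.

Emit:
servo_tool(targets=[[[0,0,0],[0.003,-0.002,0.06],1],[[0,0,0],[0.003,-0.002,0.1],1],[[0,0,0],[0.003,-0.002,0.11],1],[[0,0,0],[0.003,-0.002,0.118],1],[[0,0,0],[0.003,-0.002,0.124],1],[[0,0,0],[0.003,-0.002,0.129],1],[[0,0,0],[0.003,-0.002,0.129],1]])

```text
time_s: 2.7
eef_pos: [0.5933, -0.009, 0.0721]
eef_rot: [0.988, 0.152, 0.0, 0.0]
force: [-2.1, -2.8, 4.3]
width: 0.0001
finger_force: 2.4
```

Emit:
servo_tool(targets=[[[0,0,0],[0,0,0.003],1],[[0,0,0],[0,0,0.005],1],[[0,0,0],[0,0,0.007],1],[[0,0,0],[0,0,0.007],1]])

```text
time_s: 3.1
eef_pos: [0.5934, -0.009, 0.0699]
eef_rot: [0.988, 0.152, 0.0, 0.0]
force: [-5.0, -3.8, 15.4]
width: -0.0003
finger_force: 7.8
```

Emit:
servo_tool(targets=[[[0,0,0],[0,0,0.001],1],[[0,0,0],[0,0,0.002],1],[[0,0,0],[0,0,0.002],1]])

```text
time_s: 3.4
eef_pos: [0.5934, -0.009, 0.0697]
eef_rot: [0.988, 0.152, 0.001, 0.0]
force: [-9.0, -2.5, 28.2]
width: 0.0
finger_force: 14.0
```

Emit:
servo_tool(targets=[[[0,0,0],[0,0,-0.05],1],[[0,0,0],[0,0,-0.2],1],[[0,0,0],[0,0,-0.35],1],[[0,0,0],[0,0,-0.4],0],[[0,0,0],[0,0,-0.4],0]])

```text
time_s: 3.9
eef_pos: [0.595, -0.0084, 0.2334]
eef_rot: [0.988, 0.152, 0.004, 0.0]
force: [0.2, 0.5, -1.4]
width: 0.0284
finger_force: 0.0
```

```bash
python3 - <<'E'
from h import *
go((.487,.302,.20),13.7)
E
```

```text
t 3.9 pos [ 0.595  -0.0084  0.2334] yaw 17.47 F [ 0.2  0.5 -1.4] w 0.0284 | turn [ 0.003 -0.015  0.126] shift [-0.025 -0.822  0.082]
```

Emit:
servo_tool(targets=[[[0,0,0.125],[-0.025,-0.82,0.08],0],[[0,0,0.125],[-0.025,-0.82,0.08],0],[[0,0,0.125],[-0.025,-0.82,0.08],0],[[0,0,0.125],[-0.025,-0.82,0.08],0],[[0,0,0.125],[-0.025,-0.82,0.08],0],[[0,0,0.125],[-0.025,-0.82,0.08],0],[[0,0,0.125],[-0.025,-0.82,0.08],0],[[0,0,0.125],[-0.025,-0.82,0.08],0],[[0,0,0.125],[-0.025,-0.82,0.08],0],[[0,0,0.125],[-0.025,-0.82,0.08],0],[[0,0,0.125],[-0.025,-0.82,0.08],0]])

```text
time_s: 5.0
eef_pos: [0.4858, 0.3002, 0.1963]
eef_rot: [0.993, 0.119, 0.0, 0.0]
force: [-0.5, 0.1, -0.5]
width: 0.0852
finger_force: 0.0
```

```bash
python3 - <<'E'
from h import *
a=snap("scene","pics/s3.png")
go((.487,.302,.078),13.7);print(env.sense()["joint_pos"].round(2))
cv2.imwrite("pics/c3.png",cv2.resize(a[85:205,300:440],(700,600),interpolation=2)[:,:,::-1])
E
```

```text
t 5.05 pos [0.4857 0.3004 0.1963] yaw 13.63 F [ 0.4  0.2 -0.3] w 0.0854 | turn [-0.    -0.001 -0.002] shift [ 0.004 -0.003  0.296]
[-0.72  0.75  0.22  1.55 -0.2   0.85 -1.76]
```

View pics/c3.png

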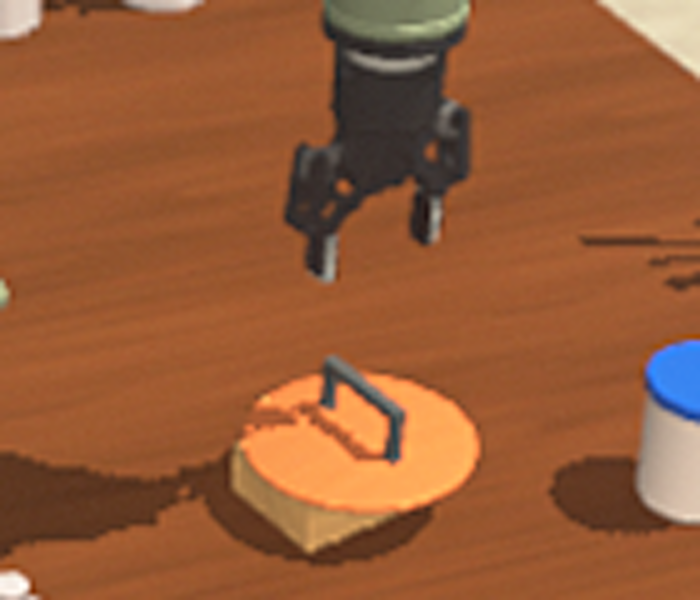

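The open fingers straddle the bar on both sides, centred along it. I'll descend and grip.

Emit:
servo_tool(newtons=80, targets=[[[0,0,0],[0.004,-0.002,0.1],0],[[0,0,0],[0.004,-0.002,0.2],0],[[0,0,0],[0.004,-0.002,0.27],0],[[0,0,0],[0.004,-0.002,0.296],0],[[0,0,0],[0.004,-0.002,0.3],0],[[0,0,0],[0.004,-0.002,0.3],0]])

```text
time_s: 5.65
eef_pos: [0.4871, 0.3025, 0.0772]
eef_rot: [0.993, 0.119, 0.001, -0.0]
force: [0.4, 0.2, 0.4]
width: 0.0854
finger_force: 0.0
```

Emit:
servo_tool(targets=[[[0,0,0],[0,0,0],0.5],[[0,0,0],[0,0,0],0.65],[[0,0,0],[0,0,0],0.75],[[0,0,0],[0,0,0],0.8],[[0,0,0],[0,0,0],0.85],[[0,0,0],[0,0,0],0.9],[[0,0,0],[0,0,0],1],[[0,0,0],[0,0,0],1],[[0,0,0],[0,0,0],1],[[0,0,0],[0,0,0],1]])

```text
time_s: 6.65
eef_pos: [0.4866, 0.3026, 0.0765]
eef_rot: [0.993, 0.119, 0.0, -0.0]
force: [-1.4, -0.0, 6.5]
width: 0.0105
finger_force: 79.1
```

```bash
python3 - <<'E'
from h import *
go((.487,.302,.2),13.7);s=env.sense();print(s["force"],s["ft_torque"],s["finger_force"])
E
```

```text
t 6.65 pos [0.4866 0.3026 0.0765] yaw 13.7 F [-1.4 -0.   6.5] w 0.0105 | turn [-0.001 -0.001  0.   ] shift [ 0.001  0.002 -0.309]
[-1.39621994e+00 -1.49791539e-03  6.49004820e+00] [ 0.03213727  0.25621539 -0.14391254] 79.07757997512817
```

Emit:
servo_tool(newtons=100, targets=[[[0,0,0],[0,0,-0.004],1],[[0,0,0],[0,0,-0.01],1],[[0,0,0],[0,0,-0.018],1],[[0,0,0],[0,0,-0.028],1],[[0,0,0],[0,0,-0.04],1],[[0,0,0],[0,0,-0.05],1],[[0,0,0],[0,0,-0.05],1]])

```text
time_s: 7.35
eef_pos: [0.4867, 0.3026, 0.0968]
eef_rot: [0.993, 0.119, 0.0, -0.0]
force: [0.6, -0.7, -5.0]
width: 0.0098
finger_force: 97.2
```

```bash
python3 - <<'E'
from h import *
a=snap("scene","pics/s4.png")
go((.487,.302,.21),13.7);s=env.sense();print(s["ft_torque"],s["finger_force"])
cv2.imwrite("pics/c4.png",cv2.resize(a[85:205,300:440],(700,600),interpolation=2)[:,:,::-1])
E
```

```text
t 7.4 pos [0.4866 0.3025 0.0964] yaw 13.71 F [-0.5 -0.5 -4.3] w 0.0104 | turn [-0.    -0.001  0.   ] shift [ 0.001  0.001 -0.284]
[-0.03336731  0.03734047  0.01786107] 97.24672436714172
```

View pics/c4.png

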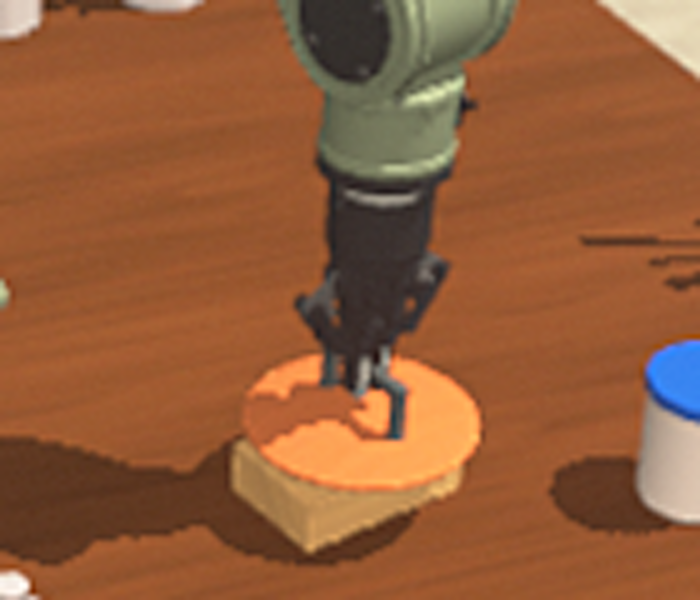

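The lid is clear of the block and looks level, and the force reading matches its weight. I'll continue the lift smoothly.

Emit:
servo_tool(targets=[[[0,0,0],[0,0,-0.015],1],[[0,0,0],[0,0,-0.04],1],[[0,0,0],[0,0,-0.075],1],[[0,0,0],[0,0,-0.115],1],[[0,0,0],[0,0,-0.155],1],[[0,0,0],[0,0,-0.195],1],[[0,0,0],[0,0,-0.23],1],[[0,0,0],[0,0,-0.258],1],[[0,0,0],[0,0,-0.275],1],[[0,0,0],[0,0,-0.285],1],[[0,0,0],[0,0,-0.29],1],[[0,0,0],[0,0,-0.29],1]])

```text
time_s: 8.6
eef_pos: [0.4865, 0.3024, 0.212]
eef_rot: [0.993, 0.119, -0.0, 0.0]
force: [0.0, 0.6, -5.4]
width: 0.0098
finger_force: 97.5
```

Emit:
servo_tool(targets=[[[0,0,0],[0,0,0],1],[[0,0,0],[0,0,0],1],[[0,0,0],[0,0,0],1],[[0,0,0],[0,0,0],1],[[0,0,0],[0,0,0],1]])

```text
time_s: 9.1
eef_pos: [0.4865, 0.3024, 0.2121]
eef_rot: [0.993, 0.119, -0.0, -0.0]
force: [0.4, 0.2, -4.7]
width: 0.0099
finger_force: 97.5
```

```bash
python3 - <<'E'
from h import *
a=snap("scene","pics/s5.png")
go((.487,.302,.21),13.7);s=env.sense();print(s["ft_torque"],s["finger_force"],s["dq"].round(4))
E
```

```text
t 9.15 pos [0.4865 0.3024 0.2121] yaw 13.71 F [ 0.6 -0.7 -5.9] w 0.01 | turn [-0.  0.  0.] shift [0.001 0.001 0.005]
[-0.00086634  0.03907468 -0.00457943] 97.52149701118469 [ 0.0013 -0.0002 -0.0002 -0.0024  0.0009 -0.0002 -0.0008]
```

View pics/s5.png

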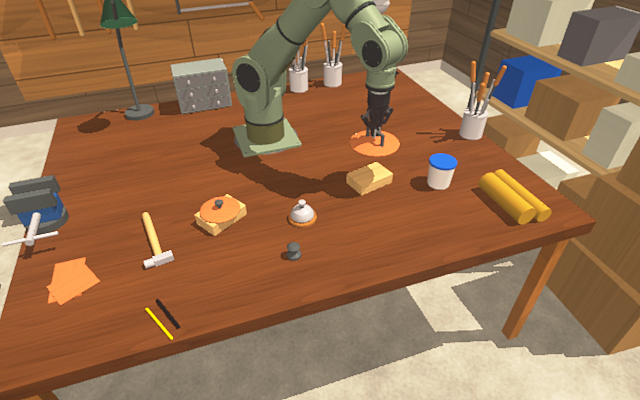

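The lid hangs level at about (375,143), some 135 mm above its block at (370,178). The knobbed lid, hammer, stake and tub are where they were.

```bash
python3 -c "
from station import env
print(env.sign_off())"
```

```text
the job is handed in; nothing more can be done
None
```

The bell plunger was pushed to its stop (28 N against a 6 N spring), then the arched-handle lid was lifted; I handed the job in at about 9 s with the lid held level and still about 135 mm above its block, and nothing else on the bench was moved.

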